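Dial in the orange bench supply, coarse then fine

ROBOT

A 6-joint arm with a two-finger parallel gripper is mounted at the origin on the work surface. World frame = base frame: x ahead of the robot, y to its left, z up, the work surface at z = 0. Lengths are in mm, angles in rad, forces in N, time in s.
With the tool pointing down it reaches from about 300 to 775 mm from the base axis. Payload 14.6 kg.
Tool frame: the origin (TCP) lies midway between the tips of the shut fingers; the grasp point (between the pads) lies robot.hold_point_z behind it (robot.hold_point_z is the distance from the TCP to the grasp point, in mm); z points along the fingers, y is the line along which they close (so a half turn about z gives the same grasp; the last joint's range is limited). The gripper opens to 85 mm and grips with 20 to 120 N. Pads are 22 mm wide; open, the fingers measure 114 mm over their backs; the gripper's body (76 mm by 85 mm) begins 54 mm behind the grasp point. The pads swing forward as they close: fully open they stand 13 mm farther back than shut.
Start: joints at [-1.288, 0.3, 1.521, -0, 1.321, -0.067], TCP at [188.483, -516.685, 231.281] pointing down, gripper open.
Joint ranges: [-3.03, 3.03], [-0.79, 2.21], [0.23, 2.52], [-1.04, 4.18], [0, 3.07], [-2.55, 2.55]. Speed limits (rad/s): [2.22, 2.22, 2.57, 3.14, 3.14, 3.14].

INTERFACE

Orientations are given as a unit quaternion [x, y, z, w].
In Python, from station import robot, cams, job, spotter gives the robot as it stands.
- The arm moves only by the tool drive_tool, never from a script. Its argument "steps" is a list of rows, each an object of numbers: "fingers": the closure, from 0 (fully open) to 1 (shut); "x", "y", "z": the shift along the tool's x, y, z in units of 60 mm (1.0 is 60 mm); "rx", "ry", "rz": the turn, a rotation vector about the tool's x, y, z in units of 10 degrees (1.0 is 10 degrees). In form: [{"fingers": .., "x": .., "y": .., "z": .., "rx": .., "ry": .., "rz": ..}, ...]. A call has 1 to 8 rows; each row is the pose to reach, as a shift and turn from the pose commanded when the call began, along the tool's axes at that moment; what a row does not reach only later rows make up. A row lasts 1/8 s, in which the tool goes at most 62.5 mm and 10.7 degrees, less where a joint would pass 70% of its speed; a pose out of reach is approached as far as the arm can. A call with a gripper value outside its range is refused whole. The fingers move at their own pace and stop on an object; "newtons" is the grip in N (left out, the last holds). Time passes only in rows, so rows that repeat a pose let the fingers close. It gives the time, the measured TCP pose, the force, the opening and the grip force at its end, in the units of the state.
- robot.get_obs(): the state, without advancing time (a new reading comes with each control period).
- cams.camera(name): name is "side" or "top"; returns a dict with "frame" (400x640x3 uint8, red, green, blue), "fx", "fy", "cx", "cy" (pixels), "k1" (the pictures are not rectified: a ray, as slopes to the right and down, at radius r is drawn at 1 + k1 r^2 times it, then the intrinsics apply), "view" (4x4, takes a point from world to camera coordinates). Camera axes: x right, y up, looking along -z (the intrinsics and any distortion apply to the point x, -y, -z); pixel columns grow to the right and rows downward; lengths in mm; the calibration is good to about 2 mm. A picture is of the moment at which its call begins. There is no depth.
- job.hand_in(): hands the job in; it is judged then, once.
Trained networks look in a picture, given as the dict that the camera call returned (one of the last four; its "shot" number tells which), for a name from the list of things; names that differ only in an ending like _2 or _b are one class to them, and where a whole thing is asked for, a point or a joint stands for the part that bears it (a point fixed in the world has none). Each returns a list of dicts, best first, with "score" (0 to 1); they miss things now and then, are a little off and sometimes report something else, mostly with a low value. They report only what shows in the picture. A call takes as long as a camera call.
- spotter.find_in(picture, query): "extent" ([left, top, width, height] in pixels, round what is visible of it).
The state is a dict: "clock": time; "joints": joint angles; "dq": joint speeds; "joint_efforts": joint torques, N m; "ee_pos": TCP position; "tcp_rot": TCP orientation; "wrist_force": force on the tool from outside, world axes, zero at the start; "wrist_torque": the same for the moment, N m; "finger_gap": finger opening in mm; "grasp_force": force on a finger pad.
Only numpy, scipy, OpenCV 4.12 (cv2) and the standard library are available. Lean on these libraries where they do the work, as an engineer would, in place of code of your own. Each camera call takes 0.05 s, during which the arm holds its last target. There are 200 camera calls.

TASK

Set the orange bench supply: first turn its big black coarse ring until the ring's white line points at the green arrowhead printed on its deck, then turn the small yellow fine knob on top until its black line points at that same arrowhead. Leave both lines pointing at the arrowhead, and do not touch the blue supply.

Things in the scene. Friction and masses are not known exactly. Their poses are not given: they have to be found in the camera images.
- orange_axis (a point): On the vertical axis of the orange supply's knob pair, at its grey deck (62 mm above the table). x points to the green arrowhead on the deck (33 to 51 mm from the axis), z up. The supply: low fixed box, orange shell, 220 x 160 x 62 mm (x, y, z), its centre 30 mm along +x; left or right of the blue one. Deck clear within 100 mm of the axis; two posts, 18 mm tall, at its far corner.
- orange_coarse (a joint): Angle of the orange supply's black coarse ring: plain cylinder, 56 mm diameter, 2 to 24 mm above the deck, grip at any yaw. 0: its white line points at the green arrowhead; positive: line turned counterclockwise of it, seen from above. Starts at 0.5 to 1.3; stops at -1.6 and 1.6. Light friction (0.05 N m), stays where left, does not drag the fine knob.
- orange_fine (a joint): Angle of the orange supply's yellow fine knob, on the ring's axis: plain cylinder, 30 mm diameter, 25 to 53 mm above the deck, grip at any yaw. 0: its black line points at the green arrowhead; positive: counterclockwise of it, seen from above. Starts at -1.3 to -0.5; stops at -1.6 and 1.6. Light friction (0.025 N m), stays where left, turns independently of the ring.
- blue_supply: The blue supply, of the same shape and size and with the same knob pair but a blue shell; not to be touched. Origin: centre of its underside, on the table; x, y, z as for the orange one (knob axis 30 mm along -x; knob top 115 mm above the table).

How it is judged (in metres and radians):
On the way, in this order (a step that is already met when the one before it is completed fails the run):
1. the coarse ring's line points at the arrowhead (within 0.2 rad) (value of joint orange_coarse between -0.2 and 0.2 rad), for 0.2 s.
2. then the fine knob's line points at the arrowhead (within 0.2 rad) (value of joint orange_fine between -0.2 and 0.2 rad), for 0.2 s.
At the end, for the whole second after the job is handed in: On the orange supply both the coarse ring and the fine knob stand still with their lines pointing at the green arrowhead, each within 0.2 rad (11 degrees) (all of step 1 and all of step 2 and velocity of joint orange_coarse between -0.05 and 0.05 rad/s and velocity of joint orange_fine between -0.05 and 0.05 rad/s); the robot touches nothing.
It fails at once if the robot touches the blue supply or its knobs (more than 1 N) (contact force between blue_supply and the fingers above 1 N or contact force between blue_supply and the arm above 1 N).
It also fails if it takes over 42 s, if anything falls off the work surface, if the arm or the gripper's body presses on something with over 40 N, if the wrist force passes 120 N, or if a joint passes its speed limit or range.

## Working session

There is one attempt and no reset: what is moved stays moved. The work goes in short steps, Python scripts to look and compute and a tool call to move; the robot and the scene stay as the last step left them, time stands still between calls to the robot, and variables do not carry over. Pictures are saved under pics/ and viewed, at most 10 in all, crops included, and the job is handed in when it is done.

Besides the shell and the picture viewer there is one more tool, called as name(argument=value, ...) on one line, values as JSON. drive_tool: Moves the arm, as the interface text tells. Its arguments: {"type":"object","properties":{"steps":{"type":"array"},"newtons":{"type":"number"}},"required":["steps"]}

```bash
mkdir -p pics; ls; python3 - <<'E'
from station import robot,cams,job,spotter
import cv2,json
print(robot.get_obs(), robot.hold_point_z)
for n in ["top","side"]:
    p=cams.camera(n); cv2.imwrite(f"pics/{n}0.png",p["frame"][:,:,::-1])
    print(n,{k:(v.tolist() if hasattr(v,'tolist') else v) for k,v in p.items() if k!="frame"})
    for q in ["orange_coarse","orange_fine","blue_supply"]: print(q,spotter.find_in(p,q)[:3])
E
```

```text
pics
{'clock': 0.0, 'joints': array([-1.28757376e+00,  3.00508831e-01,  1.52159185e+00,  6.35915622e-06,
        1.32073695e+00, -6.65852861e-02]), 'dq': array([ 0.00143778,  0.0001584 , -0.00123297, -0.00130921,  0.00064967,
       -0.00018645]), 'joint_efforts': array([ 2.65439048e-03, -5.43487537e+01, -3.61791801e+01,  5.66213726e-05,
        4.02516453e-03,  7.39304733e-05]), 'ee_pos': array([ 188.4318566 , -516.45211442,  230.69607361]), 'tcp_rot': array([ 9.84743208e-01,  1.74012719e-01, -6.42329258e-05, -6.19170842e-04]), 'wrist_force': array([0.87294261, 0.814042  , 0.45836119]), 'wrist_torque': array([-0.0054874 , -0.02252073, -0.0179806 ]), 'grasp_force': 0.0, 'finger_gap': 85.08597124762944} 18.700000000000003
top {'fx': 365.7671466297414, 'fy': 365.7671466297414, 'cx': 317.21439252025124, 'cy': 202.49236053532462, 'k1': -0.0820535728435059, 'view': [[-0.0271447270747284, -0.9994664555666432, -0.01816502103192428, 16.275037452330107], [0.9847811337821022, -0.029857672848678286, 0.17121518016489845, -586.3670214765091], [-0.17166619451387574, -0.013240980670367504, 0.985066
[... 323 characters left out ...]
pply [{'extent': [180.2, 111.2, 107.0, 133.2], 'score': 0.86}]
side {'fx': 502.2198528803405, 'fy': 502.2198528803405, 'cx': 315.3416095761937, 'cy': 198.0305497450446, 'k1': 0.03925713521265418, 'view': [[-0.9541753771131266, -0.2992422681577266, -0.001847879552937097, 534.3854079863786], [0.16892320548497858, -0.5437116206091097, 0.8220964811159913, -135.29219533172014], [-0.2470107292400528, 0.7841120701547929, 0.5693452037892851, -729.4981362810996], [0.0, 0.0, 0.0, 1.0]], 'shot': 2}
orange_coarse [{'extent': [291.0, 129.6, 33.8, 23.3], 'score': 0.92}]
orange_fine [{'extent': [299.5, 121.1, 17.3, 15.2], 'score': 0.87}]
blue_supply [{'extent': [141.5, 205.0, 171.4, 112.8], 'score': 0.93}]
```

```bash
cat > h.py <<'E'
import numpy as np, cv2
def onplane(p,uv,z):
    V=np.array(p["view"]);R,t=V[:3,:3],V[:3,3]
    d=np.array([(uv[0]-p["cx"])/p["fx"],(uv[1]-p["cy"])/p["fy"]]);s=d.copy()
    for _ in range(20): s=d/(1+p["k1"]*(s@s))
    r=R.T@np.array([s[0],-s[1],-1]);c=-R.T@t
    return c+r*(z-c[2])/r[2]
def proj(p,X):
    V=np.array(p["view"]);c=V[:3,:3]@np.array(X,float)+V[:3,3]
    s=np.array([c[0],-c[1]])/-c[2]; s=s*(1+p["k1"]*(s@s))
    return np.array([p["fx"]*s[0]+p["cx"],p["fy"]*s[1]+p["cy"]])
def crop(p,x0,y0,w,h,k): return cv2.resize(p["frame"][y0:y0+h,x0:x0+w,::-1],None,fx=k,fy=k,interpolation=cv2.INTER_CUBIC)
E
python3 - <<'E'
from h import *
from station import cams
t=cams.camera("top"); s=cams.camera("side")
cv2.imwrite("pics/topc.png",crop(t,340,100,110,135,4)); cv2.imwrite("pics/sidec.png",crop(s,210,80,190,120,4))
# axis from knob top / ring extents
print(onplane(t,(398.1,173.7),115), onplane(t,(396.6,177),86), onplane(s,(307.9,141.2),73),onplane(s,(308.1,128.7),101))
E
```

```text
[ 619.76832452 -136.83784045  115.        ] [ 621.18809682 -140.09996585   86.        ] [ 619.98440025 -144.33446209   73.        ] [ 618.32017806 -141.38017212  101.        ]
```

View pics/top0.png

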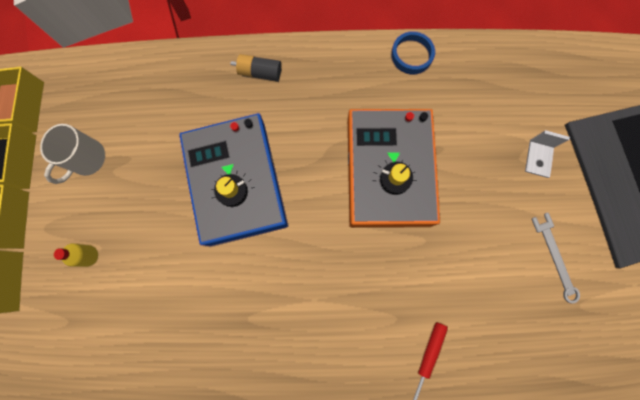

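View pics/topc.png

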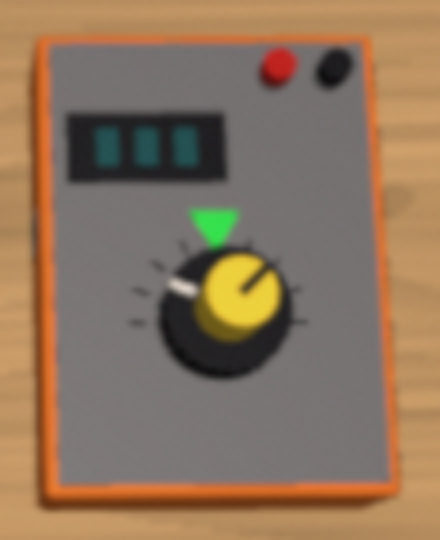

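View pics/sidec.png

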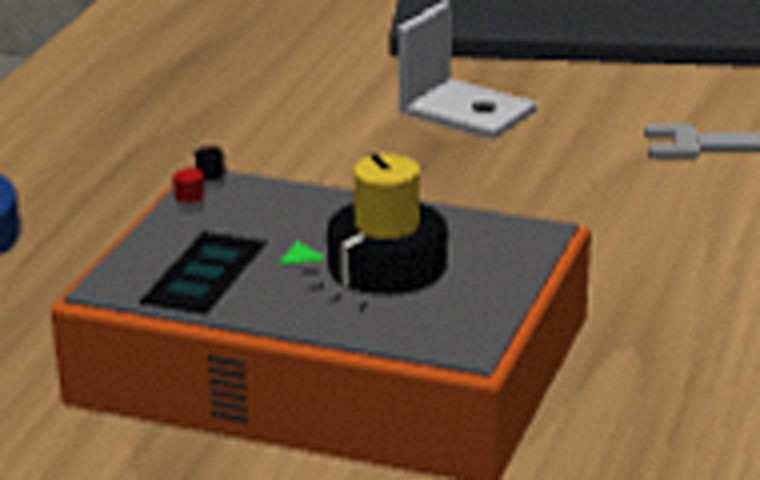

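The top view shows the orange supply at about (395,168), with the ring centre at (396,177), the fine knob at (400,173) and the arrow at (394,156). In the crop, the white line lies up-left (outer end at 170,284) and the black line up-right (275,260). The blue supply is at about (233,180).

```bash
python3 - <<'E'
from h import *
from station import cams
t=cams.camera("top"); s=cams.camera("side")
T=lambda u,v,z: onplane(t,(340+(u+.5)/4-.5,100+(v+.5)/4-.5),z)
S=lambda u,v,z: onplane(s,(210+(u+.5)/4-.5,80+(v+.5)/4-.5),z)
np.set_printoptions(precision=1,suppress=True)
# knob top ellipse centres by colour
for n,p,(x0,y0,w,h) in (("top",t,(340,100,110,135)),("side",s,(210,80,190,120))):
    f=cv2.resize(p["frame"][y0:y0+h,x0:x0+w],None,fx=4,fy=4,interpolation=cv2.INTER_CUBIC)
    hsv=cv2.cvtColor(f,cv2.COLOR_RGB2HSV)
    m=cv2.inRange(hsv,(35,120,100),(80,255,255)); 
    M=cv2.moments(m,True); print(n,"arrow",M["m10"]/M["m00"],M["m01"]/M["m00"],M["m00"])
fk=T(243,291,115);fks=S(388,170,115);rg=T(226.5,313.5,86)
print("fine",fk,fks,"ring",rg)
ax=(fk+fks)[:2]/2
at=[T(214,227,62),S(300,254,62)];print("arrow",at)
ang=lambda d:np.arctan2(d[1],d[0])
for a,c in zip(at,(fk,fks)): print("arrowdir",ang(a-c),np.linalg.norm((a-c)[:2]))
# box edges, orange: left edge & right edge front/back
print("box corners top z62",[T(*q,62) for q in ((46,40),(370,38),(398,494),(46,500))])
w=ang(T(170,284,86)-rg); w2=ang(T(170,284,86)-T(195,293,86)); b=ang(T(275,260,115)-fk)
print("white",w,w2,np.linalg.norm((T(170,284,86)-rg)[:2]),"black",b)
print("side black",ang(S(375,158,115)-fks),"white side",S(346,243,86),S(362,236,86))
B=lambda u,v: onplane(t,(u,v),62)
print("blue",[B(*q) for q in ((181,133),(261,115),(286,225),(206,243))])
E
```

```text
top arrow 214.3528384279476 224.64454148471614 1145.0
side arrow 300.42622950819674 254.50819672131146 610.0
fine [ 621.9 -140.8  115. ] [ 620.4 -139.6  115. ] ring [ 619.4 -139.4   86. ]
arrow [array([ 665.8, -141.4,   62. ]), array([ 667., -143.,   62.])]
arrowdir -0.01499555390471849 43.85098791739343
arrowdir -0.07379138989741053 46.67454420299483
box corners top z62 [array([759.2, -69. ,  62. ]), array([ 756.2, -221.6,   62. ]), array([ 541. , -215.5,   62. ]), array([543.2, -59.4,  62. ])]
white 1.0418360363789447 1.1829866704046075 27.552817378777455 black -0.8370617776837443
side black -0.8059984142911331 white side [ 634.1 -118.    86. ] [ 629.3 -126.6   86. ]
blue [array([725.3, 252.3,  62. ]), array([754.5, 100.3,  62. ]), array([545.9,  55.5,  62. ]), array([517.7, 198.4,  62. ])]
```

drive_tool(steps=[{"fingers": 0, "x": 8.9, "y": -3.43, "z": 0.9, "rz": -3}, {"fingers": 0, "x": 8.9, "y": -3.43, "z": 0.9, "rz": -3}, {"fingers": 0, "x": 8.9, "y": -3.43, "z": 0.9, "rz": -3}, {"fingers": 0, "x": 8.9, "y": -3.43, "z": 0.9, "rz": -3}, {"fingers": 0, "x": 8.9, "y": -3.43, "z": 0.9, "rz": -3}, {"fingers": 0, "x": 8.9, "y": -3.43, "z": 0.9, "rz": -3}, {"fingers": 0, "x": 8.9, "y": -3.43, "z": 0.9, "rz": -3}, {"fingers": 0, "x": 8.9, "y": -3.43, "z": 0.9, "rz": -3}], newtons=25)

```text
schema error: expected keys fingers, x, y, z, rx, ry, rz
```

drive_tool(steps=[{"fingers": 0, "x": 8.9, "y": -3.43, "z": 0.9, "rx": 0, "ry": 0, "rz": -3}, {"fingers": 0, "x": 8.9, "y": -3.43, "z": 0.9, "rx": 0, "ry": 0, "rz": -3}, {"fingers": 0, "x": 8.9, "y": -3.43, "z": 0.9, "rx": 0, "ry": 0, "rz": -3}, {"fingers": 0, "x": 8.9, "y": -3.43, "z": 0.9, "rx": 0, "ry": 0, "rz": -3}, {"fingers": 0, "x": 8.9, "y": -3.43, "z": 0.9, "rx": 0, "ry": 0, "rz": -3}, {"fingers": 0, "x": 8.9, "y": -3.43, "z": 0.9, "rx": 0, "ry": 0, "rz": -3}, {"fingers": 0, "x": 8.9, "y": -3.43, "z": 0.9, "rx": 0, "ry": 0, "rz": -3}, {"fingers": 0, "x": 8.9, "y": -3.43, "z": 0.9, "rx": 0, "ry": 0, "rz": -3}], newtons=25)

```text
clock: 1.6
ee_pos: [564.9, -187.8, 184.3]
tcp_rot: [0.906, 0.423, 0.0, 0.0]
wrist_force: [0.5, -0.4, -0.6]
finger_gap: 85.3
grasp_force: 0.0
```

drive_tool(steps=[{"fingers": 0, "x": 1.0, "y": 0.15, "z": 0.1, "rx": 0, "ry": 0, "rz": 0}, {"fingers": 0, "x": 1.0, "y": 0.15, "z": 0.1, "rx": 0, "ry": 0, "rz": 0}, {"fingers": 0, "x": 1.0, "y": 0.15, "z": 0.1, "rx": 0, "ry": 0, "rz": 0}, {"fingers": 0, "x": 1.0, "y": 0.15, "z": 0.1, "rx": 0, "ry": 0, "rz": 0}])

```text
clock: 2.1
ee_pos: [608.4, -150.1, 178.7]
tcp_rot: [0.906, 0.422, 0.0, 0.0]
wrist_force: [0.1, -0.0, -0.1]
finger_gap: 85.3
grasp_force: 0.0
```

drive_tool(steps=[{"fingers": 0, "x": 0.26, "y": 0.05, "z": 0, "rx": 0, "ry": 0, "rz": 0}, {"fingers": 0, "x": 0.26, "y": 0.05, "z": 0.5, "rx": 0, "ry": 0, "rz": 0}, {"fingers": 0, "x": 0.26, "y": 0.05, "z": 1.0, "rx": 0, "ry": 0, "rz": 0}, {"fingers": 0, "x": 0.26, "y": 0.05, "z": 1.4, "rx": 0, "ry": 0, "rz": 0}, {"fingers": 0, "x": 0.26, "y": 0.05, "z": 1.7, "rx": 0, "ry": 0, "rz": 0}, {"fingers": 0, "x": 0.26, "y": 0.05, "z": 1.9, "rx": 0, "ry": 0, "rz": 0}, {"fingers": 0, "x": 0.26, "y": 0.05, "z": 1.9, "rx": 0, "ry": 0, "rz": 0}])

```text
clock: 2.98
ee_pos: [621.2, -139.0, 63.9]
tcp_rot: [0.906, 0.423, -0.0, -0.0]
wrist_force: [-0.2, 0.1, -0.3]
finger_gap: 85.5
grasp_force: 0.0
```

```bash
python3 - <<'E'
from h import *
from station import cams,robot
s=cams.camera("side"); cv2.imwrite("pics/s1.png",crop(s,210,60,190,140,4)); o=robot.get_obs(); print(o["ee_pos"],o["wrist_force"])
E
```

```text
[ 621.51234764 -139.13057246   64.67949788] [ 0.07387723 -0.09605805  0.43927315]
```

View pics/s1.png

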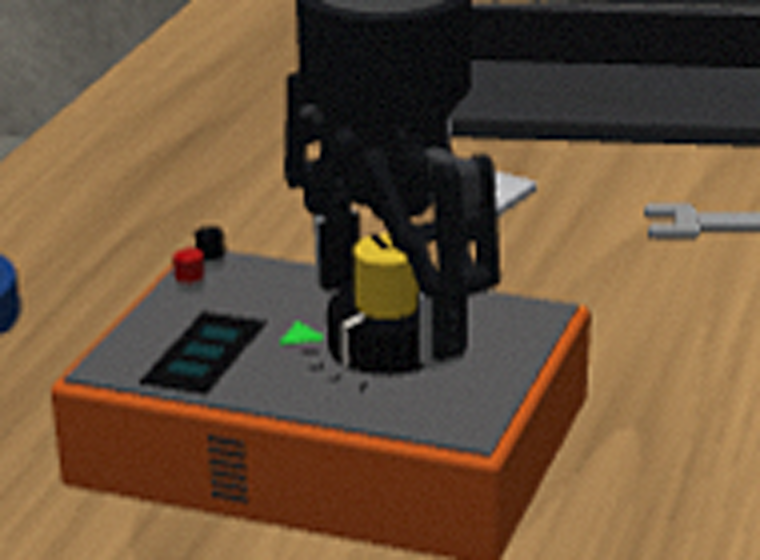

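The fingers straddle the ring: pads at crop (335,250) and (445,330), either side of the ring at (385,330). Next I close them and check the force.

drive_tool(steps=[{"fingers": 1, "x": 0, "y": 0, "z": 0, "rx": 0, "ry": 0, "rz": 0}, {"fingers": 1, "x": 0, "y": 0, "z": 0, "rx": 0, "ry": 0, "rz": 0}, {"fingers": 1, "x": 0, "y": 0, "z": 0, "rx": 0, "ry": 0, "rz": 0}, {"fingers": 1, "x": 0, "y": 0, "z": 0, "rx": 0, "ry": 0, "rz": 0}, {"fingers": 1, "x": 0, "y": 0, "z": 0, "rx": 0, "ry": 0, "rz": 0}, {"fingers": 1, "x": 0, "y": 0, "z": 0, "rx": 0, "ry": 0, "rz": 0}])

```text
clock: 3.78
ee_pos: [622.2, -139.7, 65.6]
tcp_rot: [0.906, 0.423, 0.001, 0.001]
wrist_force: [3.3, -4.1, 5.5]
finger_gap: 54.8
grasp_force: 28.2
```

drive_tool(steps=[{"fingers": 1, "x": 0, "y": 0, "z": 0, "rx": 0, "ry": 0, "rz": 0.8}, {"fingers": 1, "x": 0, "y": 0, "z": 0, "rx": 0, "ry": 0, "rz": 1.7}, {"fingers": 1, "x": 0, "y": 0, "z": 0, "rx": 0, "ry": 0, "rz": 2.6}, {"fingers": 1, "x": 0, "y": 0, "z": 0, "rx": 0, "ry": 0, "rz": 3.5}, {"fingers": 1, "x": 0, "y": 0, "z": 0, "rx": 0, "ry": 0, "rz": 4.4}, {"fingers": 1, "x": 0, "y": 0, "z": 0, "rx": 0, "ry": 0, "rz": 5.3}, {"fingers": 1, "x": 0, "y": 0, "z": 0, "rx": 0, "ry": 0, "rz": 6.1}, {"fingers": 1, "x": 0, "y": 0, "z": 0, "rx": 0, "ry": 0, "rz": 6.2}])

```text
clock: 4.78
ee_pos: [622.1, -139.8, 65.6]
tcp_rot: [0.994, -0.105, 0.002, 0.001]
wrist_force: [4.6, -3.9, 5.5]
finger_gap: 55.0
grasp_force: 28.2
```

drive_tool(steps=[{"fingers": 1, "x": 0, "y": 0, "z": 0, "rx": 0, "ry": 0, "rz": 0}, {"fingers": 1, "x": 0, "y": 0, "z": 0, "rx": 0, "ry": 0, "rz": 0}])

```text
clock: 5.03
ee_pos: [622.2, -139.8, 65.6]
tcp_rot: [0.995, -0.104, 0.002, 0.001]
wrist_force: [4.1, -4.6, 4.9]
finger_gap: 55.1
grasp_force: 28.2
```

```bash
python3 - <<'E'
from h import *
from station import cams,robot
s=cams.camera("side"); cv2.imwrite("pics/s2.png",crop(s,260,90,90,80,7)); o=robot.get_obs(); print(o["ee_pos"],o["tcp_rot"],o["wrist_force"],o["joints"])
E
```

```text
[ 622.12949443 -139.79699667   65.54300947] [ 9.94545371e-01 -1.04292172e-01  1.52673005e-03  5.62621718e-04] [ 4.88367025 -4.60656611  5.47783377] [-2.78243051e-01  6.59336454e-01  1.40000420e+00 -6.58407582e-04
  1.07905006e+00  1.50182783e+00]
```

View pics/s2.png

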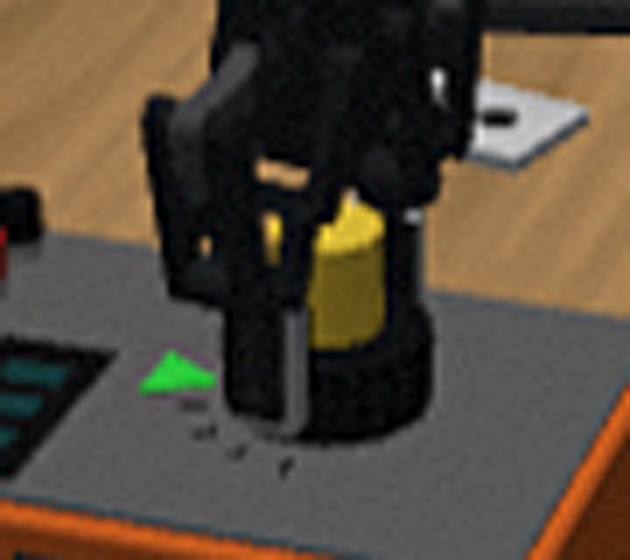

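The finger pad hides the line at crop (290,370). I'll release, raise and look again.

drive_tool(steps=[{"fingers": 0, "x": 0, "y": 0, "z": 0, "rx": 0, "ry": 0, "rz": 0}, {"fingers": 0, "x": 0, "y": 0, "z": 0, "rx": 0, "ry": 0, "rz": 0}, {"fingers": 0, "x": 0, "y": 0, "z": 0, "rx": 0, "ry": 0, "rz": 0}, {"fingers": 0, "x": 0, "y": 0, "z": -0.4, "rx": 0, "ry": 0, "rz": 0}, {"fingers": 0, "x": 0, "y": 0, "z": -0.8, "rx": 0, "ry": 0, "rz": 0}, {"fingers": 0, "x": 0, "y": 0, "z": -1.2, "rx": 0, "ry": 0, "rz": 0}, {"fingers": 0, "x": 0, "y": 0, "z": -1.2, "rx": 0, "ry": 0, "rz": 0}, {"fingers": 0, "x": 0, "y": 0, "z": -1.2, "rx": 0, "ry": 0, "rz": 0}])

```text
clock: 6.08
ee_pos: [620.9, -138.9, 135.3]
tcp_rot: [0.995, -0.104, -0.001, -0.0]
wrist_force: [0.4, 0.6, -0.1]
finger_gap: 85.4
grasp_force: 0.0
```

```bash
python3 - <<'E'
from h import *
from station import cams,robot
s=cams.camera("side"); cv2.imwrite("pics/s3.png",crop(s,260,90,90,80,7)); o=robot.get_obs(); print(o["ee_pos"],o["tcp_rot"])
for r in (0,10,20,28,33,51):
  for z in (62,86): print(r,z,(proj(s,[620.6+r,-140-.04*r,z])-[260,90])*7)
E
```

```text
[ 620.74810289 -138.92192858  135.02771854] [ 9.94559761e-01 -1.04163146e-01 -9.41766358e-04 -1.84714362e-04]
0 62 [328.62058535 401.19336188]
0 86 [327.59244053 322.42838493]
10 62 [294.27216288 395.22699742]
10 86 [292.74390447 316.60260049]
20 62 [260.11933576 389.2919735 ]
20 86 [258.09647294 310.80711247]
28 62 [232.93626181 384.5662653 ]
28 86 [230.52161377 306.19228911]
33 62 [216.00906937 381.62267578]
33 86 [213.35129042 303.31766974]
51 62 [155.46248132 371.08852484]
51 86 [151.94027338 293.029716  ]
```

View pics/s3.png

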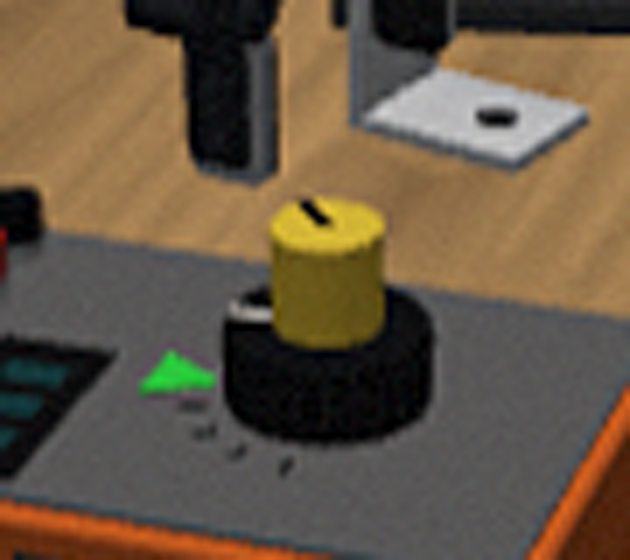

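The white line runs from crop (272,315) to (232,308). The predicted arrow direction runs from (258,311) to (230,306), so the ring is set. The fine line, at (305,203)–(325,222), is undisturbed.

drive_tool(steps=[{"fingers": 0, "x": 0.015, "y": 0.01, "z": 0.35, "rx": 0, "ry": 0, "rz": 0}, {"fingers": 0, "x": 0.015, "y": 0.01, "z": 0.7, "rx": 0, "ry": 0, "rz": 0}, {"fingers": 0.3, "x": 0.015, "y": 0.01, "z": 0.7, "rx": 0, "ry": 0, "rz": 0}, {"fingers": 1, "x": 0.015, "y": 0.01, "z": 0.7, "rx": 0, "ry": 0, "rz": 0}, {"fingers": 1, "x": 0.015, "y": 0.01, "z": 0.7, "rx": 0, "ry": 0, "rz": 0}, {"fingers": 1, "x": 0.015, "y": 0.01, "z": 0.7, "rx": 0, "ry": 0, "rz": 0}, {"fingers": 1, "x": 0.015, "y": 0.01, "z": 0.7, "rx": 0, "ry": 0, "rz": 0}, {"fingers": 1, "x": 0.015, "y": 0.01, "z": 0.7, "rx": 0, "ry": 0, "rz": 0}])

```text
clock: 7.12
ee_pos: [622.4, -139.9, 95.3]
tcp_rot: [0.995, -0.104, 0.001, 0.0]
wrist_force: [-1.7, 1.7, 5.2]
finger_gap: 29.1
grasp_force: 25.1
```

drive_tool(steps=[{"fingers": 1, "x": 0, "y": 0, "z": 0, "rx": 0, "ry": 0, "rz": 0}, {"fingers": 1, "x": 0, "y": 0, "z": 0, "rx": 0, "ry": 0, "rz": 0}])

```text
clock: 7.38
ee_pos: [622.4, -139.9, 95.2]
tcp_rot: [0.995, -0.104, 0.001, 0.0]
wrist_force: [-1.6, 0.9, 6.8]
finger_gap: 29.1
grasp_force: 25.1
```

drive_tool(steps=[{"fingers": 1, "x": 0, "y": 0, "z": 0, "rx": 0, "ry": 0, "rz": -0.8}, {"fingers": 1, "x": 0, "y": 0, "z": 0, "rx": 0, "ry": 0, "rz": -1.7}, {"fingers": 1, "x": 0, "y": 0, "z": 0, "rx": 0, "ry": 0, "rz": -2.6}, {"fingers": 1, "x": 0, "y": 0, "z": 0, "rx": 0, "ry": 0, "rz": -3.5}, {"fingers": 1, "x": 0, "y": 0, "z": 0, "rx": 0, "ry": 0, "rz": -4.2}, {"fingers": 1, "x": 0, "y": 0, "z": 0, "rx": 0, "ry": 0, "rz": -4.5}, {"fingers": 1, "x": 0, "y": 0, "z": 0, "rx": 0, "ry": 0, "rz": -4.5}, {"fingers": 1, "x": 0, "y": 0, "z": 0, "rx": 0, "ry": 0, "rz": -4.5}])

```text
clock: 8.38
ee_pos: [622.3, -139.7, 95.3]
tcp_rot: [0.959, 0.284, 0.001, 0.0]
wrist_force: [-1.4, 2.8, 6.3]
finger_gap: 29.0
grasp_force: 25.2
```

drive_tool(steps=[{"fingers": 0, "x": 0, "y": 0, "z": 0, "rx": 0, "ry": 0, "rz": 0}, {"fingers": 0, "x": 0, "y": 0, "z": 0, "rx": 0, "ry": 0, "rz": 0}, {"fingers": 0, "x": 0, "y": 0, "z": 0, "rx": 0, "ry": 0, "rz": 0}, {"fingers": 0, "x": 0, "y": 0, "z": 0, "rx": 0, "ry": 0, "rz": 0}, {"fingers": 0, "x": 0, "y": 0, "z": -0.5, "rx": 0, "ry": 0, "rz": 0}, {"fingers": 0, "x": 0, "y": 0, "z": -1, "rx": 0, "ry": 0, "rz": 0}, {"fingers": 0, "x": 0, "y": 0, "z": -1, "rx": 0, "ry": 0, "rz": 0}, {"fingers": 0, "x": 0, "y": 0, "z": -1, "rx": 0, "ry": 0, "rz": 0}])

```text
clock: 9.38
ee_pos: [621.7, -139.8, 153.6]
tcp_rot: [0.959, 0.284, -0.0, -0.0]
wrist_force: [-0.4, 0.7, 0.3]
finger_gap: 85.5
grasp_force: 0.0
```

```bash
python3 - <<'E'
from h import *
from station import cams,robot
s=cams.camera("side"); cv2.imwrite("pics/s4.png",crop(s,260,90,90,80,7)); o=robot.get_obs(); print(o["ee_pos"],o["tcp_rot"],o["finger_gap"])
for a in (-.24,-.04,.16):
  for r,z in ((0,115),(15,115),(28,86)): print(a,r,z,(proj(s,[621.5+r*np.cos(a),-140+r*np.sin(a),z])-[260,90])*7)
E
```

```text
[ 621.58485591 -139.76968802  153.20603688] [ 9.58712130e-01  2.84377167e-01 -7.05685139e-04 -4.23626241e-04] 85.06922231620521
-0.24 0 115 [323.06161221 223.63264824]
-0.24 15 115 [275.12308096 210.66034383]
-0.24 28 86 [236.9901216  297.09885728]
-0.04 0 115 [323.06161221 223.63264824]
-0.04 15 115 [269.9974443  215.19021771]
-0.04 28 86 [227.46051119 305.74527392]
0.16 0 115 [323.06161221 223.63264824]
0.16 15 115 [266.95805248 220.0784539 ]
0.16 28 86 [221.69637244 315.11441265]
```

View pics/s4.png

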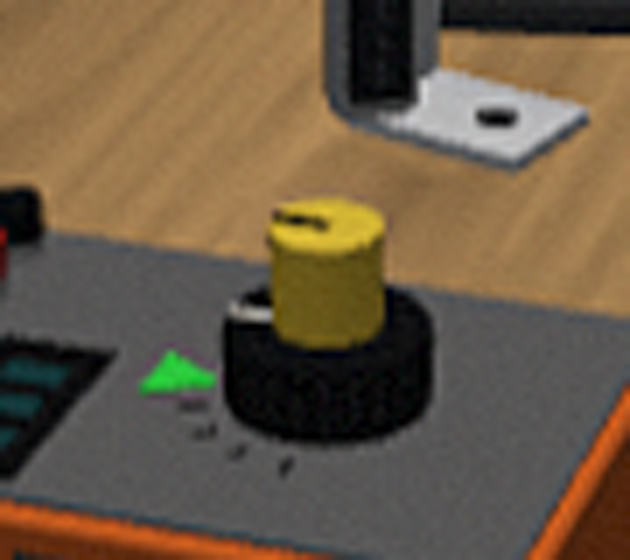

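The black line runs from (325,224) to (276,215) and the white line's outer end is at (231,309). Both match the predicted arrow direction to within about 0.05 rad, and the gripper is clear.

```bash
python3 -c "
from station import job
print(job.hand_in())"
```

```text
the job is handed in; nothing more can be done
None
```

I turned the orange supply's coarse ring and then its fine knob to the green arrowhead. In the last side picture both lines were within about 0.05 rad of it. I never went near the blue supply, and the job is handed in (about 9.4 s on the clock; no verdict was returned).

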